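Run the crucible carriage home under the dust hood

TASK

Press the round lock button on the crucible carriage down with the fingertips and, keeping it down, gently push the carriage along its rails until it is fully home against the end stop under the clear dust hood; then let the button spring up so that the carriage is locked there. Grasp and lift nothing: the crucibles ride along standing in their block, and the things round the slide stay where they are.

Things in the scene. Friction and masses are not known exactly. Their poses are not given: they have to be found in the camera images.
- slide: Fixed bench slide: aluminium plate 310 x 190 mm, two low rails and, over one end, a clear dust hood in an aluminium frame. Origin: centre of the plate's underside, on the worktop. Its x axis runs along the rails towards the hood, the way the carriage has to go; z is up. The hood spans x = 45 to 153 mm, y = -94 to 94 mm, is 98 mm high, open towards -x, with the end stop inside.
- carriage: The carriage: grey plate 80 mm (along x) by 168 mm, 7 mm thick, with a nest for the crucible block and a trailing tongue. Origin: centre of its underside, 36 mm up; axes as the slide's. It starts 91 to 129 mm short of home and slides along the rails only: 0.8 N, plus 4 N per m/s. Button up: a lug below it stands between two teeth of a rack (8 mm pitch, a gap at the end stop, 1 mm play), locked.
- carriage_home (a point): Fixed point on the slide: where the carriage's origin arrives when it is against the end stop (95 mm ahead of the slide's origin, 36 mm up).
- lock_button (a joint): How far the lock button is pressed (m): 0 = up, 0.008 = fully down. From 0.0055 on the lug is clear of the teeth and the carriage runs free; let go, the button springs up and locks again in the nearest gap. Spring: 3 N at the top, 5 N fully down.
- button_top (a point): Centre of the top of the lock button: a black round cap, 28 mm across, on the narrow tongue (50 mm wide) that trails from the carriage, away from the hood. Top 54 mm above the worktop when up, 46 mm when fully down, then still 3 mm above the tongue. The point moves with carriage and button; its x axis is the slide's.
- push_face (a point): Centre of the upright rear face of the push plate, a steel sheet 46 mm wide bent like a roof, top edge 76 mm above the worktop, its back sloping down towards the hood; it stands across the tongue just ahead of the button. The face is square to the slide's x axis, 21 mm ahead of the button's axis; a fingertip holding the button down can push on it. Point 66 mm up, moves with the carriage.
- crucible_block: Grey holed block, 60 x 150 x 22 mm, lying loose in the carriage's nest, long side across the rails. Origin: centre of its underside. Rides along untouched.
- crucible_1: Steel crucible, 25 mm across, 26 mm high, standing loose in a hole of the block, its rim 76 mm above the worktop. Origin: centre of its underside. Rides along untouched.
- crucible_2: Steel crucible, 25 mm across, 26 mm high, standing loose in a hole of the block, its rim 76 mm above the worktop. Origin: centre of its underside. Rides along untouched.
- crucible_3: Steel crucible, 25 mm across, 26 mm high, standing loose in a hole of the block, its rim 76 mm above the worktop. Origin: centre of its underside. Rides along untouched.
- tweezers: Bystander: steel tweezers, 140 mm long, lying on the worktop beside the slide. Origin: middle of the underside.
- brass_weight: Bystander: brass weight with a knob, 32 mm across, 42 mm high, on the worktop beside the slide. Origin: centre of its underside.
- grease_tin: Bystander: round flat tin, 64 mm across, 33 mm high, on the worktop behind the slide's outer end. Origin: centre of its underside.
- spare_ring: Bystander: sealing ring, 42 mm across, 8 mm thick, flat on the worktop behind the slide's outer end. Origin: centre of its underside.

How it is judged:
By the outcome, as a careful person would: the job done as asked, in the order asked, and still so for the second after the job is handed in, with the robot touching nothing.
It also fails if it takes over 32 s, if anything falls off the work surface, if the arm or the gripper's body presses on something with over 40 N, if the wrist force passes 120 N, or if a joint passes its speed limit or range.

ROBOT

A 6-joint arm with a two-finger parallel gripper is mounted at the origin on a cart in front of the work surface, level with it; the furniture and walls round the work are solid. World frame = base frame: x ahead of the robot, y to its left, z up, the work surface at z = 0. Lengths are in m, angles in degrees, forces in N, time in s.
With the tool pointing down it reaches from about 0.3 to 0.75 m from the base axis. Payload 8.5 kg.
Tool frame: the origin (TCP) lies on the centre line of the jaws, within the pads' length; the fingertips stand env.tips_ahead ahead of it and the grasp point (between the pads) lies 8 mm behind it (env.tips_ahead is the distance from the TCP to the fingertips, in m); z points along the fingers, y is the direction in which the jaws open and shut (so a half turn about z gives the same grasp; the last joint's range is limited). The gripper opens to 85 mm and grips with 20 to 120 N. Pads are 22 mm wide; open, the fingers measure 114 mm over their backs; the gripper's body (76 mm by 85 mm) begins 54 mm behind the grasp point. The pads swing forward as they close: fully open they stand 13 mm farther back than shut.
Start: joints at [-84.758, 21.807, 74.336, -0, 83.858, -12.336], TCP at [0.166, -0.524, 0.242] pointing down, gripper open.
Joint ranges: [-178.18, 178.18], [-50.72, 133.34], [12.68, 142.11], [-81.47, 261.47], [9.98, 163.14], [-165.26, 165.26]. Speed limits (degrees/s): [136.94, 136.94, 180, 180, 180, 180].

INTERFACE

Orientations are given as a 3x3 rotation matrix whose columns are the frame's x, y, z axes.
In Python, from rig import env gives the robot as it stands.
- The arm moves only by the tool servo_tool, never from a script. Its argument "commands" is a list of rows, each an object with "linear": the shift along the tool's x, y, z in mm, a list of three; "angular": the turn, a rotation vector about the tool's x, y, z in degrees, a list of three; "gripper": the opening, from -1 (shut) to 1 (fully open). In form: [{"linear": [x, y, z], "angular": [rx, ry, rz], "gripper": gripper}, ...]. A call has 1 to 20 rows; each row is the pose to reach, as a shift and turn from the pose commanded when the call began, along the tool's axes at that moment; what a row does not reach only later rows make up. A row lasts 1/10 s, in which the tool goes at most 50 mm and 8.59 degrees, less where a joint would pass 70% of its speed; a pose out of reach is approached as far as the arm can. A call with a gripper value outside its range is refused whole. The fingers move at their own pace and stop on an object; "force" is the grip in N (left out, the last holds). Time passes only in rows, so rows that repeat a pose let the fingers close. It gives the time, the measured TCP pose, the force and the opening at its end, in the units of the state.
- env.observe(): the state, without advancing time (a new reading comes with each control period).
- env.get_image(name): name is "scene" or "top" or "wrist"; returns a dict with "frame" (400x640x3 uint8, blue, green, red), "fx", "fy", "cx", "cy" (pixels), "cam_to_world" (4x4, takes a point from camera to world coordinates); the wrist camera has in their place "T_tool_cam" (4x4, takes a point from camera to tool coordinates, whose origin is the TCP and whose axes are the flange's). Camera axes: x right, y up, looking along -z (the intrinsics and any distortion apply to the point x, -y, -z); pixel columns grow to the right and rows downward; lengths in m; the calibration is good to about 2 mm. A picture is of the moment at which its call begins: read the wrist's pose just before it. There is no depth.
- env.close_job(): hands the job in, once; it reports no verdict.
Trained networks look in a picture, given as the dict that the camera call returned (one of the last four; its "shot" number tells which), for a name from the list of things; names that differ only in an ending like _2 or _b are one class to them, and where a whole thing is asked for, a point or a joint stands for the part that bears it (a point fixed in the world has none). Each returns a list of dicts, best first, with "confidence" (0 to 1); they miss things now and then, are a little off and sometimes report something else, mostly with a low value. They report only what shows in the picture. A call takes as long as a camera call.
- env.trace(picture, query): "pixels" (400x640 bool, what is visible of it) and "extent" ([left, top, right, bottom] in pixels, round what is visible of it).
The state is a dict: "time_s": time; "q": joint angles; "qvel": joint speeds; "joint_efforts": joint torques, N m; "position": TCP position; "tool_rot": TCP orientation; "ft_force": force on the tool from outside, world axes, zero at the start; "wrist_torque": the same for the moment, N m; "grip_width": finger opening in m.
Only numpy, scipy, OpenCV 4.12 (cv2) and the standard library are available. Lean on these libraries where they do the work, as an engineer would, in place of code of your own. Each camera call takes 0.05 s, during which the arm holds its last target.

## Working session

There is one attempt and no reset: what is moved stays moved. The work goes in short steps, Python scripts to look and compute and a tool call to move; the robot and the scene stay as the last step left them, time stands still between calls to the robot, and variables do not carry over. Pictures are saved under pics/ and viewed, and the job is handed in when it is done.

Besides the shell and the picture viewer there is one more tool, called by a JSON object that holds its "api" and its "payload", one argument or row to a line. servo_tool: Moves the arm, as the interface text tells. Its arguments: {"type":"object","properties":{"commands":{"type":"array","items":{"type":"object","properties":{"linear":{"type":"array","items":{"type":"number"}},"angular":{"type":"array","items":{"type":"number"}},"gripper":{"type":"number"}}}},"force":{"type":"number"}},"required":["commands"]}

```bash
mkdir -p pics; ls
python3 - <<'E'
from rig import env
import cv2, numpy as np
s=env.observe(); print({k:(np.round(v,3).tolist() if k!='time_s' else v) for k,v in s.items()}); print(env.tips_ahead)
for n in ["scene","top","wrist"]:
    p=env.get_image(n); cv2.imwrite(f"pics/{n}0.png",p["frame"])
    print(n,{k:(np.round(v,4).tolist()) for k,v in p.items() if k!="frame"})
E
```

```text
pics
{'time_s': 0.0, 'q': [-84.757, 21.842, 74.386, -0.001, 83.858, -12.335], 'qvel': [-0.038, -0.027, -0.064, 0.08, 0.009, -0.017], 'joint_efforts': [0.002, -44.846, -23.128, -0.0, 0.005, 0.0], 'position': [0.166, -0.524, 0.242], 'tool_rot': [[0.953, 0.302, -0.0], [0.302, -0.953, 0.002], [0.0, -0.001, -1.0]], 'ft_force': [0.147, 1.12, 0.36], 'wrist_torque': [0.032, 0.068, -0.029], 'grip_width': 0.085}
0.011
scene {'fx': 391.4097, 'fy': 391.4097, 'cx': 323.5822, 'cy': 198.6593, 'cam_to_world': [[-0.7017, 0.395, -0.5929, -0.0058], [-0.7122, -0.4099, 0.5699, 0.4525], [-0.0179, 0.8221, 0.569, 0.5957], [0.0, 0.0, 0.0, 1.0]], 'shot': 1}
top {'fx': 406.5257, 'fy': 406.5257, 'cx': 324.3287, 'cy': 204.2872, 'cam_to_world': [[-0.0234, 0.9924, -0.1212, 0.3923], [-0.9997, -0.0241, -0.004, -0.0633], [-0.0069, 0.1211, 0.9926, 0.933], [0.0, 0.0, 0.0, 1.0]], 'shot': 2}
wrist {'fx': 328.2468, 'fy': 328.2468, 'cx': 324.4018, 'cy': 201.2568, 'T_tool_cam': [[-0.0002, 0.9639, 0.2661, 0.0689], [1.0, 0.0001, 0.0005, 0.0001], [0.0004, 0.2661, -0.9639, -0.1328], [0.0, 0.0, 0.0, 1.0]], 'shot': 3}
```

View pics/scene0.png

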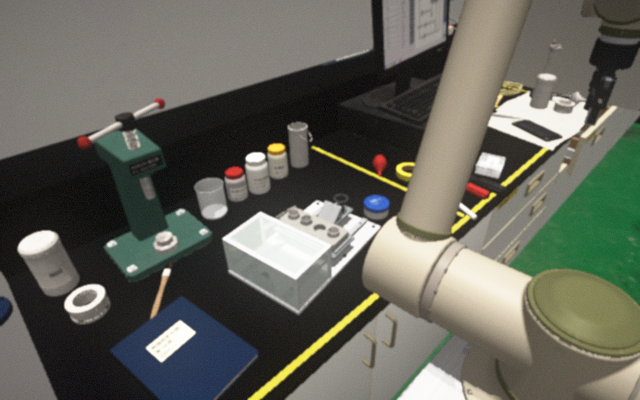

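View pics/top0.png

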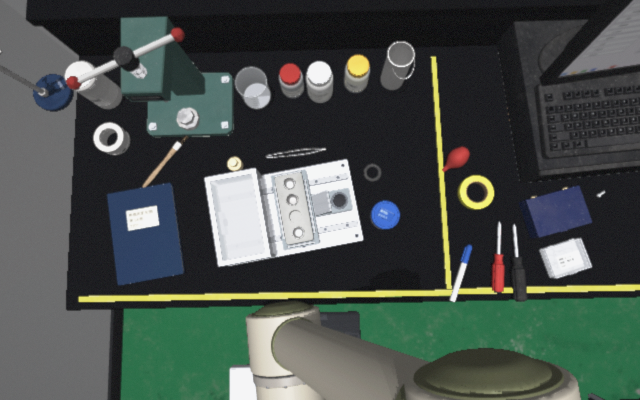

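View pics/wrist0.png

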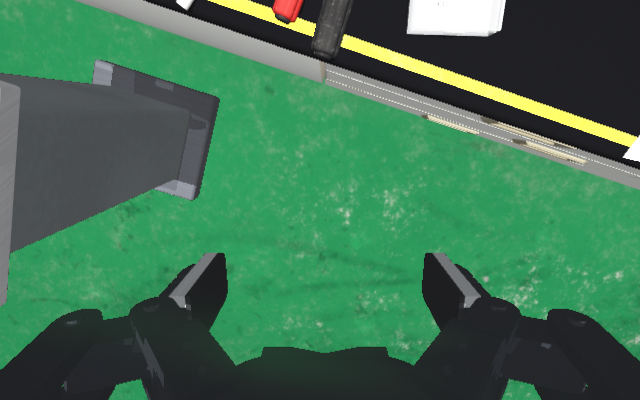

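Run:
```python
from rig import env
import cv2, numpy as np
p=env.get_image("top"); np.save("top.npy",p,allow_pickle=True)
f=p["frame"]; c=f[140:280,190:410]; cv2.imwrite("pics/topz.png",cv2.resize(c,None,fx=3.6,fy=3.6,interpolation=cv2.INTER_CUBIC))
for q in ["slide","carriage","lock_button","button_top","push_face","crucible_block","crucible_1","grease_tin","spare_ring"]:
    for r in env.trace(p,q)[:3]:
        m=r["pixels"]; ys,xs=np.nonzero(m); print(q,round(r["confidence"],2),r["extent"],m.sum(),xs.mean().round(1),ys.mean().round(1)); cv2.imwrite(f"m_{q}.png",m*255) if r is not None else 0
```

```text
slide 0.66 [205.3, 159.2, 363.8, 266.6] 8892 272.5 214.0
slide 0.47 [305.9, 147.3, 324.8, 148.2] 32 308.2 149.3
carriage 0.92 [269.2, 169.0, 350.9, 252.6] 1352 320.1 206.1
lock_button 0.56 [282.3, 178.7, 296.6, 190.5] 127 288.7 182.5
lock_button 0.48 [333.8, 192.4, 346.5, 207.3] 151 339.5 199.8
button_top 0.66 [332.8, 193.7, 345.2, 208.0] 128 339.1 199.9
push_face 0.86 [269.8, 168.9, 354.9, 248.7] 1658 315.8 207.8
crucible_block 0.73 [276.0, 170.1, 314.2, 246.2] 1715 293.8 208.6
crucible_block 0.58 [269.2, 167.5, 354.9, 249.3] 1520 317.1 206.4
crucible_1 0.69 [285.4, 191.8, 297.5, 204.7] 85 291.6 199.4
crucible_1 0.59 [284.2, 179.9, 294.4, 189.6] 117 288.8 182.6
crucible_1 0.51 [292.5, 230.3, 303.9, 240.6] 100 298.0 232.0
grease_tin 0.93 [370.5, 200.0, 400.5, 229.3] 645 384.8 214.9
spare_ring 0.63 [281.6, 178.2, 295.5, 188.3] 98 288.2 182.4[ WARN:0@2.455] global loadsave.cpp:1063 imwrite_ Unsupported depth image for selected encoder is fallbacked to CV_8U.
```

View pics/topz.png

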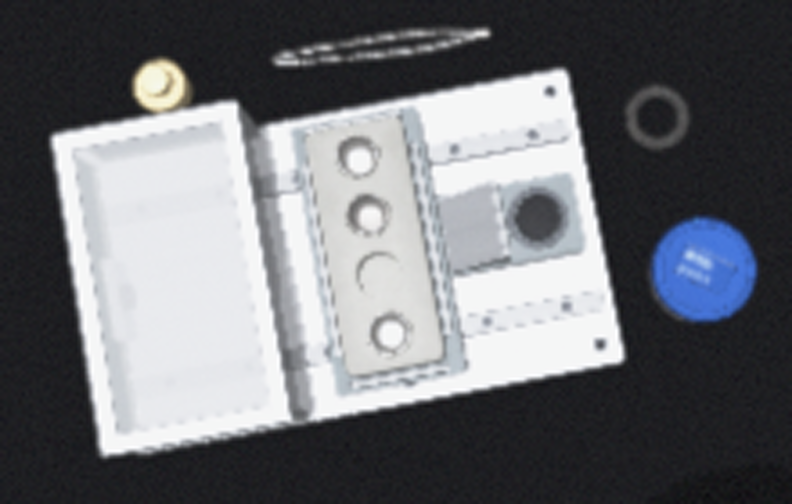

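```bash
cat > h.py <<'E'
import numpy as np
def ray(p,u,v,z,T=None):
    T=p["cam_to_world"] if T is None else T
    d=np.array([(u-p["cx"])/p["fx"],-(v-p["cy"])/p["fy"],-1.0])
    d=T[:3,:3]@d; o=T[:3,3]
    return o+d*(z-o[2])/d[2]
def proj(p,X,T=None):
    T=p["cam_to_world"] if T is None else T
    c=T[:3,:3].T@(np.asarray(X)-T[:3,3])
    return np.array([p["cx"]+p["fx"]*c[0]/-c[2], p["cy"]-p["fy"]*c[1]/-c[2]])
E
python3 - <<'E'
import numpy as np
from h import *
p=np.load("top.npy",allow_pickle=True).item()
Z=lambda a,b:(190+(a+.5)/3.6-.5,140+(b+.5)/3.6-.5)
R=lambda a,b,z:ray(p,*Z(a,b),z)
for zp in (0.006,0.01):
    A=R(567,70,zp);B=R(624,360,zp); d=B-A; print(zp,A.round(4),B.round(4),np.linalg.norm(d[:2]), np.degrees(np.arctan2(d[1],d[0]))+0)
b=R(536,217,.054); print("button",b.round(4))
C=R(53,134,.098);D=R(240,103,.098);E=R(100,455,.098)
for n,q in(("CD",D-C),("CE",E-C)): print(n,np.linalg.norm(q[:2]),np.degrees(np.arctan2(q[1],q[0])))
pf1=R(494,187,.076);pf2=R(510,262,.076); q=pf2-pf1; print("pf",pf1,pf2,np.linalg.norm(q[:2]),np.degrees(np.arctan2(q[1],q[0])))
for t in [(305,123),(408,112),(344,380),(450,365)]: print(R(*t,.065).round(4))
print(p["cx"])
E
```

```text
0.006 [ 0.6102 -0.1151  0.006 ] [ 0.4225 -0.1454  0.006 ] 0.19013487367821355 -170.8318451000566
0.01 [ 0.6093 -0.1149  0.01  ] [ 0.4224 -0.1451  0.01  ] 0.18931445325950608 -170.8318451000566
button [ 0.5085 -0.0909  0.054 ]
CD 0.10987766994123502 -81.82124069830938
CE 0.18735827035066277 -171.12745772697494
pf [ 0.52412889 -0.0658944   0.076     ] [ 0.47928097 -0.07422677  0.076     ] 0.04561539484521044 -169.47492945348077
[0.5677 0.0472 0.065 ]
[ 0.5729 -0.0151  0.065 ]
[0.4127 0.0254 0.065 ]
[ 0.4201 -0.0374  0.065 ]
324.32869818412786
```

```bash
cat >> h.py <<'E'
from scipy.spatial.transform import Rotation as Rn
def move(s,P,yaw):
    R0=np.array(s["tool_rot"]); c,sn=np.cos(np.radians(yaw)),np.sin(np.radians(yaw))
    Rt=np.array([[c,sn,0],[sn,-c,0],[0,0,-1]])
    return (R0.T@(np.array(P)-s["position"])*1000).round(1),np.degrees(Rn.from_matrix(R0.T@Rt).as_rotvec()).round(2)
E
python3 - <<'E'
from rig import env
from h import *
s=env.observe(); print(s["time_s"],move(s,[.5074,-.084,.14],99.1))
E
```

```text
0.65 (array([ 458.3, -316.7,  102.3]), array([  0.  ,   0.  , -81.52]))
```

{"api": "servo_tool", "payload": {
  "commands": [
    {"linear": [458, -317, 60], "angular": [0, 0, -81.5], "gripper": -1},
    {"linear": [458, -317, 60], "angular": [0, 0, -81.5], "gripper": -1},
    {"linear": [458, -317, 60], "angular": [0, 0, -81.5], "gripper": -1},
    {"linear": [458, -317, 60], "angular": [0, 0, -81.5], "gripper": -1},
    {"linear": [458, -317, 60], "angular": [0, 0, -81.5], "gripper": -1},
    {"linear": [458, -317, 60], "angular": [0, 0, -81.5], "gripper": -1},
    {"linear": [458, -317, 60], "angular": [0, 0, -81.5], "gripper": -1},
    {"linear": [458, -317, 60], "angular": [0, 0, -81.5], "gripper": -1},
    {"linear": [458, -317, 60], "angular": [0, 0, -81.5], "gripper": -1},
    {"linear": [458, -317, 60], "angular": [0, 0, -81.5], "gripper": -1},
    {"linear": [458, -317, 60], "angular": [0, 0, -81.5], "gripper": -1},
    {"linear": [458, -317, 80], "angular": [0, 0, -81.5], "gripper": -1},
    {"linear": [458, -317, 102], "angular": [0, 0, -81.5], "gripper": -1},
    {"linear": [458, -317, 102], "angular": [0, 0, -81.5], "gripper": -1},
    {"linear": [458, -317, 102], "angular": [0, 0, -81.5], "gripper": -1},
    {"linear": [458, -317, 102], "angular": [0, 0, -81.5], "gripper": -1}
  ]
}}

```text
time_s: 2.25
position: [0.5074, -0.0844, 0.1415]
tool_rot: [[-0.157, 0.988, 0.002], [0.988, 0.157, -0.001], [-0.001, 0.002, -1.0]]
ft_force: [0.2, -0.1, 0.4]
grip_width: 0.0001
```

Run:
```python
from rig import env
import cv2
from h import *
s=env.observe(); print(s["time_s"],s["position"].round(4) if hasattr(s["position"],'round') else s["position"],np.round(s["tool_rot"],3),np.round(s["ft_force"],2),s["grip_width"],env.tips_ahead)
w=env.get_image("wrist"); t=env.get_image("top"); 
cv2.imwrite("pics/w1.png",w["frame"]); cv2.imwrite("pics/t1.png",cv2.resize(t["frame"][120:280,190:410],None,fx=3.6,fy=3.6,interpolation=cv2.INTER_CUBIC))
np.save("w1.npy",dict(w=w,s=s),allow_pickle=True)
T=np.eye(4);T[:3,:3]=s["tool_rot"];T[:3,3]=s["position"]; T=T@w["T_tool_cam"]
for X in [(.5085,-.0909,.054),(.5241,-.0659,.076),(.4793,-.0742,.076)]: print(proj(w,X,T).round(1))
```

```text
2.25 [ 0.5074 -0.0844  0.1415] [[-0.157  0.988  0.002]
 [ 0.988  0.157 -0.001]
 [-0.001  0.002 -1.   ]] [ 0.19 -0.08  0.35] 0.00012442484137478068 0.011
[322.1 219.3]
[352.9 196.8]
[280.  198.6]
```

View pics/w1.png

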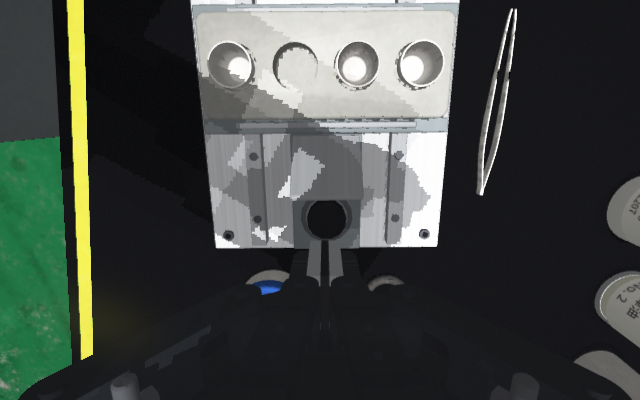

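View pics/t1.png

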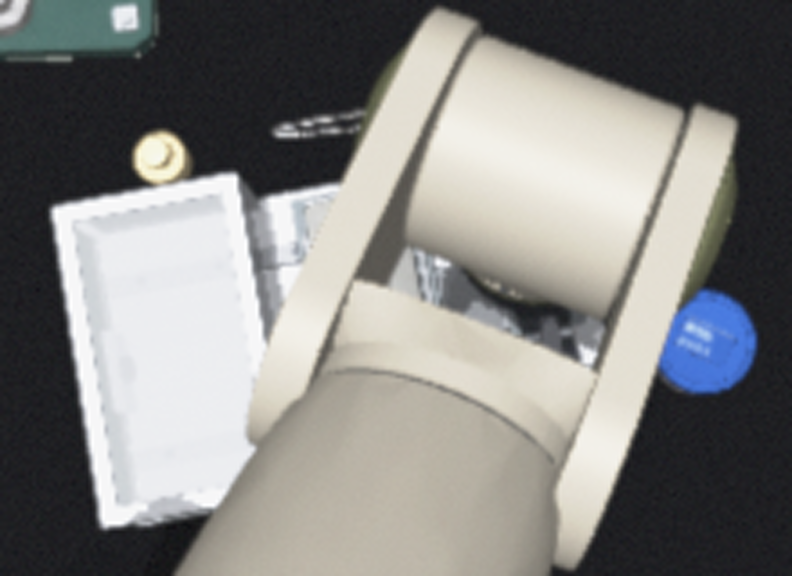

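Run:
```python
import cv2
from h import *
d=np.load("w1.npy",allow_pickle=True).item(); w,s=d["w"],d["s"]
T=np.eye(4);T[:3,:3]=s["tool_rot"];T[:3,3]=s["position"]; T=T@w["T_tool_cam"]
cv2.imwrite("pics/w1z.png",cv2.resize(w["frame"][120:270,230:420],None,fx=4,fy=4,interpolation=cv2.INTER_CUBIC))
R=np.array(s["tool_rot"])
for n,u,v,z in [("button",326.3,218,.054),("pfL",291,199,.076),("pfR",362,199,.076),("plateL",216,247.5,.008),("plateR",438,246.5,.008)]:
    X=ray(w,u,v,z,T); print(n,X.round(4),(R.T@(X-s["position"])*1000).round(1))
```

```text
button [ 0.5112 -0.0895  0.054 ] [-5.5  2.9 87.5]
pfL [ 0.4861 -0.0734  0.076 ] [ 14.3 -19.3  65.5]
pfR [ 0.53   -0.0664  0.076 ] [14.2 25.1 65.5]
plateL [ 0.423  -0.1464  0.008 ] [-47.9 -93.3 133.4]
plateR [ 0.6147 -0.1151  0.008 ] [-47.1 101.  133.7]
```

View pics/w1z.png

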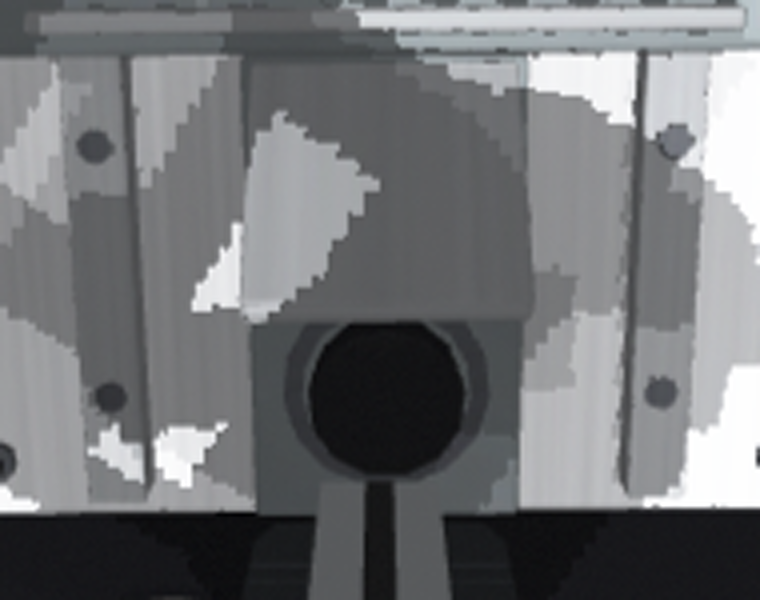

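Run:
```python
from h import *
w=np.load("w1.npy",allow_pickle=True).item()["w"]; T=w["T_tool_cam"]
for x in (-11,0,7,9,11,13): print(x,proj(w,[x/1e3,0,.011],T).round(1),proj(w,[x/1e3,.01,.011],T).round(1))
```

```text
-11 [321.2 278.3] [341.8 278.3]
0 [321.2 257.5] [342.1 257.5]
7 [321.1 243.9] [342.4 243.9]
9 [321.1 239.9] [342.4 239.9]
11 [321.1 235.9] [342.5 235.9]
13 [321.1 231.9] [342.5 231.9]
```

{"api": "servo_tool", "payload": {
  "commands": [
    {"linear": [0, 0.5, 30], "angular": [0, 0, 0], "gripper": -1},
    {"linear": [0, 0.5, 55], "angular": [0, 0, 0], "gripper": -1},
    {"linear": [0, 0.5, 66], "angular": [0, 0, 0], "gripper": -1},
    {"linear": [0, 0.5, 72], "angular": [0, 0, 0], "gripper": -1},
    {"linear": [0, 0.5, 72], "angular": [0, 0, 0], "gripper": -1},
    {"linear": [0, 0.5, 72], "angular": [0, 0, 0], "gripper": -1}
  ]
}}

```text
time_s: 2.95
position: [0.508, -0.0839, 0.0693]
tool_rot: [[-0.158, 0.987, 0.002], [0.987, 0.158, -0.001], [-0.001, 0.001, -1.0]]
ft_force: [0.3, -0.4, 0.9]
grip_width: -0.0001
```

Run:
```python
from rig import env
import cv2
from h import *
w=env.get_image("wrist"); t=env.get_image("scene"); s=env.observe(); print(s["time_s"],s["position"].round(4),s["ft_force"].round(2))
cv2.imwrite("pics/w2.png",cv2.resize(w["frame"][120:330,220:430],None,fx=2.8,fy=2.8,interpolation=cv2.INTER_CUBIC)); cv2.imwrite("pics/s2.png",cv2.resize(t["frame"][150:320,210:410],None,fx=3.5,fy=3.5,interpolation=cv2.INTER_CUBIC))
```

```text
3.05 [ 0.5079 -0.0839  0.0692] [-0.74  0.71 -0.2 ]
```

View pics/w2.png

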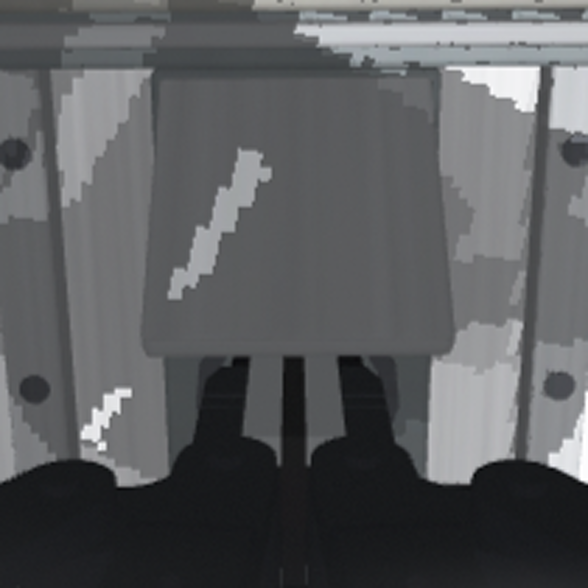

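View pics/s2.png

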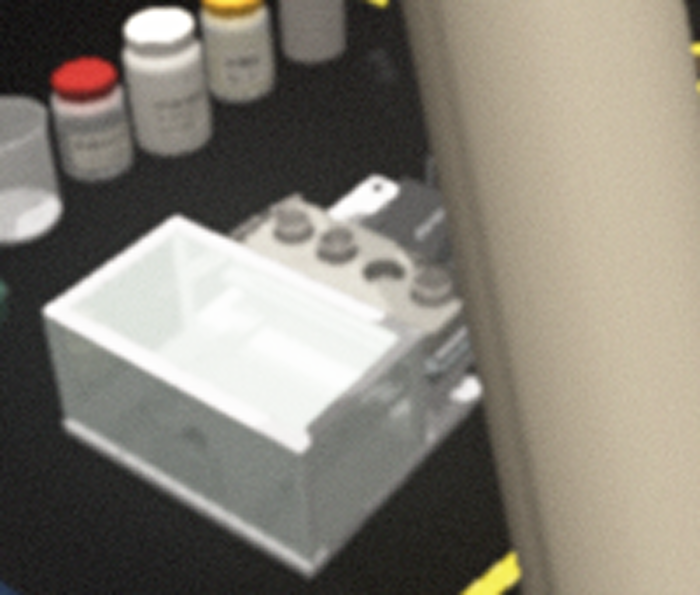

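{"api": "servo_tool", "payload": {
  "commands": [
    {"linear": [0, 0, 3], "angular": [0, 0, 0], "gripper": -1},
    {"linear": [0, 0, 6], "angular": [0, 0, 0], "gripper": -1},
    {"linear": [0, 0, 8], "angular": [0, 0, 0], "gripper": -1},
    {"linear": [0, 0, 8], "angular": [0, 0, 0], "gripper": -1},
    {"linear": [0, 0, 8], "angular": [0, 0, 0], "gripper": -1}
  ]
}}

```text
time_s: 3.55
position: [0.5078, -0.0838, 0.0606]
tool_rot: [[-0.158, 0.987, 0.001], [0.987, 0.158, -0.0], [-0.0, 0.001, -1.0]]
ft_force: [0.6, -0.5, 3.7]
grip_width: 0.0002
```

{"api": "servo_tool", "payload": {
  "commands": [
    {"linear": [0, 0, 1.5], "angular": [0, 0, 0], "gripper": -1},
    {"linear": [0, 0, 3], "angular": [0, 0, 0], "gripper": -1},
    {"linear": [0, 0, 3], "angular": [0, 0, 0], "gripper": -1},
    {"linear": [0, 0, 3], "angular": [0, 0, 0], "gripper": -1}
  ]
}}

```text
time_s: 3.95
position: [0.5078, -0.0838, 0.0574]
tool_rot: [[-0.158, 0.987, 0.001], [0.987, 0.158, -0.0], [-0.0, 0.001, -1.0]]
ft_force: [2.5, -0.9, 4.7]
grip_width: -0.0002
```

{"api": "servo_tool", "payload": {
  "commands": [
    {"linear": [1, 0, 0], "angular": [0, 0, 0], "gripper": -1},
    {"linear": [2, 0, 0], "angular": [0, 0, 0], "gripper": -1},
    {"linear": [3, 0, 0], "angular": [0, 0, 0], "gripper": -1},
    {"linear": [4, 0, 0], "angular": [0, 0, 0], "gripper": -1},
    {"linear": [5, 0, 0], "angular": [0, 0, 0], "gripper": -1},
    {"linear": [6, 0, 0], "angular": [0, 0, 0], "gripper": -1},
    {"linear": [7, 0, 0], "angular": [0, 0, 0], "gripper": -1},
    {"linear": [8, 0, 0], "angular": [0, 0, 0], "gripper": -1}
  ]
}}

```text
time_s: 4.75
position: [0.5062, -0.0757, 0.0573]
tool_rot: [[-0.158, 0.987, 0.0], [0.987, 0.158, -0.0], [-0.0, 0.0, -1.0]]
ft_force: [3.8, -0.0, 5.2]
grip_width: -0.0002
```

Run:
```python
from rig import env
import cv2
from h import *
w=env.get_image("wrist"); s=env.observe(); print(s["time_s"],s["position"].round(4),s["ft_force"].round(2), s["wrist_torque"].round(2))
cv2.imwrite("pics/w3.png",cv2.resize(w["frame"][0:330,150:500],None,fx=2,fy=1.8,interpolation=cv2.INTER_CUBIC))
```

```text
4.8 [ 0.5061 -0.0756  0.0573] [3.32 0.01 3.46] [ 0.02 -0.57  0.01]
```

View pics/w3.png

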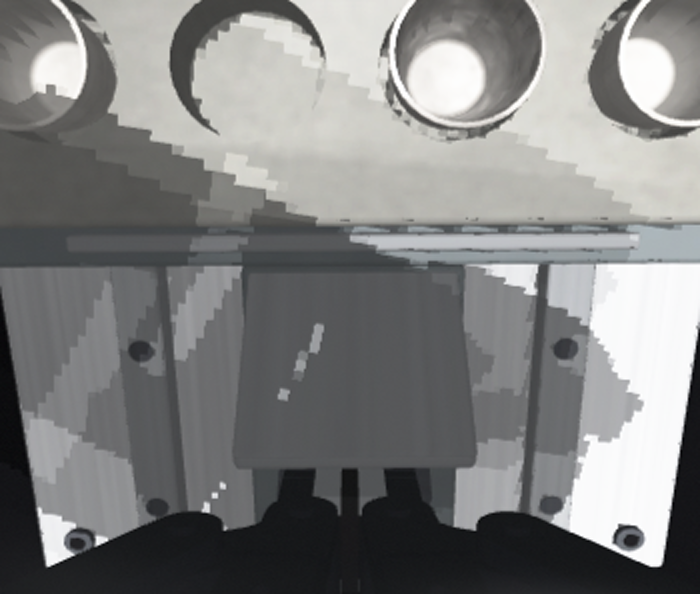

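Run:
```python
from h import *
w=np.load("w1.npy",allow_pickle=True).item()["w"]; T=w["T_tool_cam"]
# ridge in tool frame: tool z of ridge = tcpz-.076
for v,zt in [(247,.0692-.076),(259.4,.0573-.076)]:
    print(ray(w,324,v,zt,T).round(4))
# slide holes (z~.012): w3 hole (140,350),(157,507) -> px
for (u,v) in [(140,350),(565,349),(157,507),(551,504)]:
    print(ray(w,150+u/2,v/1.8,.0573-.012,T).round(4))
for (u,v) in [(95,146),(672,140),(110,397),(660,393)]:
    print('w1',ray(w,230+u/4,120+v/4,.1415-.012,T).round(4))
```

```text
[ 0.0131  0.0014 -0.0068]
[ 0.0132  0.0014 -0.0187]
[ 0.0223 -0.0569  0.0453]
[0.0226 0.062  0.0453]
[-0.0319 -0.0563  0.0453]
[-0.0309  0.0625  0.0453]
w1 [ 0.0322 -0.0549  0.1295]
w1 [0.0334 0.0603 0.1295]
w1 [-0.0205 -0.0547  0.1295]
w1 [-0.0197  0.0609  0.1295]
```

{"api": "servo_tool", "payload": {
  "commands": [
    {"linear": [1, 0, 0.2], "gripper": -1},
    {"linear": [3, 0, 0.3], "gripper": -1},
    {"linear": [6, 0, 0.3], "gripper": -1},
    {"linear": [10, 0, 0.3], "gripper": -1},
    {"linear": [15, 0, 0.3], "gripper": -1},
    {"linear": [20, 0, 0.3], "gripper": -1},
    {"linear": [25, 0, 0.3], "gripper": -1},
    {"linear": [30, 0, 0.3], "gripper": -1},
    {"linear": [35, 0, 0.3], "gripper": -1},
    {"linear": [40, 0, 0.3], "gripper": -1},
    {"linear": [45, 0, 0.3], "gripper": -1},
    {"linear": [50, 0, 0.3], "gripper": -1},
    {"linear": [55, 0, 0.3], "gripper": -1},
    {"linear": [60, 0, 0.3], "gripper": -1},
    {"linear": [65, 0, 0.3], "gripper": -1},
    {"linear": [69, 0, 0.3], "gripper": -1},
    {"linear": [72, 0, 0.3], "gripper": -1},
    {"linear": [74, 0, 0.3], "gripper": -1},
    {"linear": [75, 0, 0.3], "gripper": -1}
  ]
}}

```text
validation failed for argument at $.co...
```

Run:
```python
from rig import env
import cv2
from h import *
w=env.get_image("wrist");t=env.get_image("scene"); s=env.observe(); print(s["time_s"],s["position"].round(4),s["ft_force"].round(2), s["wrist_torque"].round(2))
cv2.imwrite("pics/w4.png",cv2.resize(w["frame"][0:330,150:500],None,fx=2,fy=1.8,interpolation=cv2.INTER_CUBIC))
cv2.imwrite("pics/s4.png",cv2.resize(t["frame"][150:320,210:410],None,fx=3.5,fy=3.5,interpolation=cv2.INTER_CUBIC))
```

```text
4.9 [ 0.5061 -0.0756  0.0573] [3.28 0.6  5.29] [ 0.24 -0.56  0.  ]
```

View pics/w4.png

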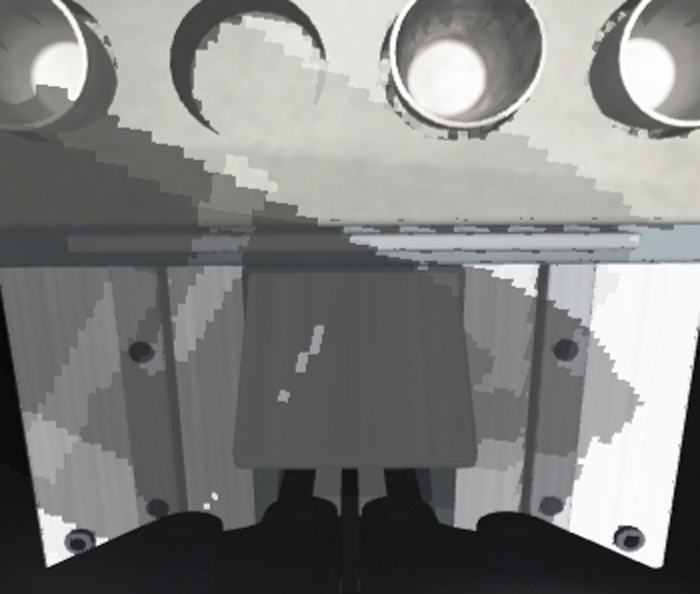

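View pics/s4.png

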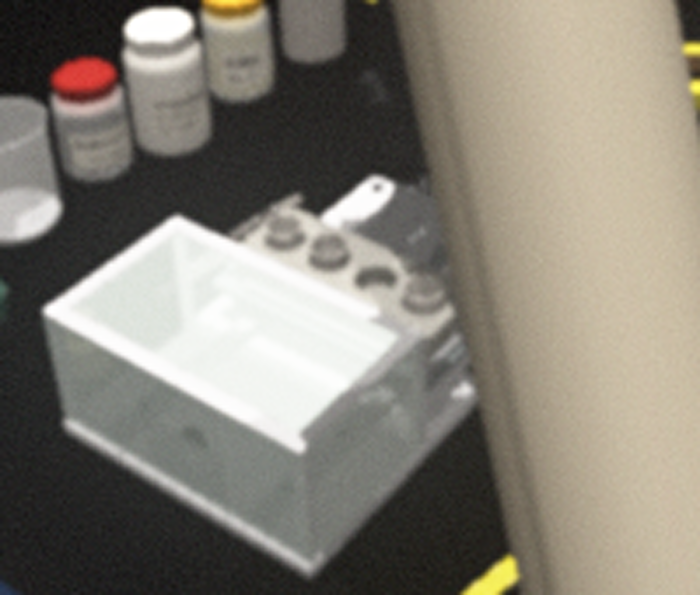

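{"api": "servo_tool", "payload": {
  "commands": [
    {"linear": [1, 0.2, 0.2], "angular": [0, 0, 0], "gripper": -1},
    {"linear": [3, 0.4, 0.2], "angular": [0, 0, 0], "gripper": -1},
    {"linear": [6, 0.4, 0.2], "angular": [0, 0, 0], "gripper": -1},
    {"linear": [10, 0.4, 0.2], "angular": [0, 0, 0], "gripper": -1},
    {"linear": [15, 0.4, 0.2], "angular": [0, 0, 0], "gripper": -1},
    {"linear": [20, 0.4, 0.2], "angular": [0, 0, 0], "gripper": -1},
    {"linear": [25, 0.4, 0.2], "angular": [0, 0, 0], "gripper": -1},
    {"linear": [30, 0.4, 0.2], "angular": [0, 0, 0], "gripper": -1},
    {"linear": [35, 0.4, 0.2], "angular": [0, 0, 0], "gripper": -1},
    {"linear": [40, 0.4, 0.2], "angular": [0, 0, 0], "gripper": -1},
    {"linear": [45, 0.4, 0.2], "angular": [0, 0, 0], "gripper": -1},
    {"linear": [50, 0.4, 0.2], "angular": [0, 0, 0], "gripper": -1},
    {"linear": [54, 0.4, 0.2], "angular": [0, 0, 0], "gripper": -1},
    {"linear": [57, 0.4, 0.2], "angular": [0, 0, 0], "gripper": -1},
    {"linear": [59, 0.4, 0.2], "angular": [0, 0, 0], "gripper": -1},
    {"linear": [60, 0.4, 0.2], "angular": [0, 0, 0], "gripper": -1}
  ]
}}

```text
time_s: 6.5
position: [0.4971, -0.0163, 0.0571]
tool_rot: [[-0.158, 0.987, -0.0], [0.987, 0.158, 0.0], [0.0, -0.0, -1.0]]
ft_force: [-3.6, -1.0, 5.2]
grip_width: 0.0001
```

```bash
cat > look.py <<'E'
import sys
from rig import env
import cv2
from h import *
n=sys.argv[1]
w=env.get_image("wrist");t=env.get_image("scene"); s=env.observe(); print(s["time_s"],s["position"].round(4),s["ft_force"].round(2), s["wrist_torque"].round(2))
cv2.imwrite(f"pics/w{n}.png",cv2.resize(w["frame"][0:330,150:500],None,fx=2,fy=1.8,interpolation=cv2.INTER_CUBIC))
cv2.imwrite(f"pics/s{n}.png",cv2.resize(t["frame"][150:320,210:410],None,fx=3.5,fy=3.5,interpolation=cv2.INTER_CUBIC))
E
python3 look.py 5
```

```text
6.6 [ 0.4971 -0.0163  0.0571] [-2.99 -0.24  5.4 ] [ 0.07  0.57 -0.  ]
```

View pics/w5.png

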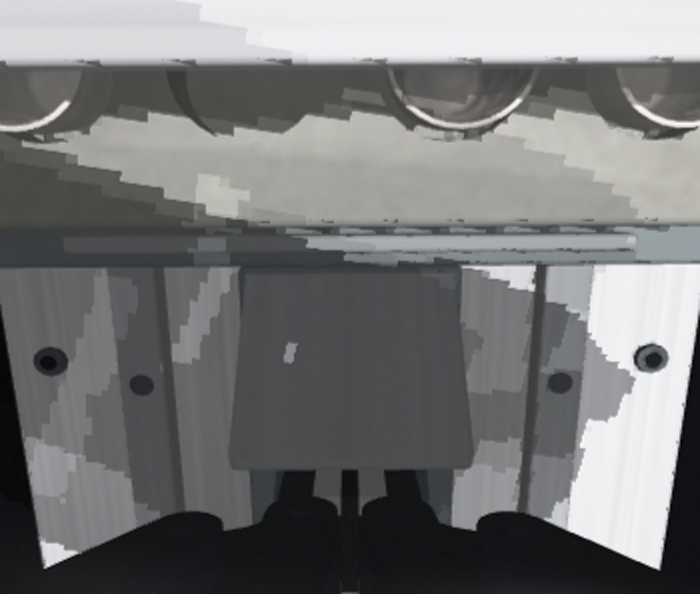

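View pics/s5.png

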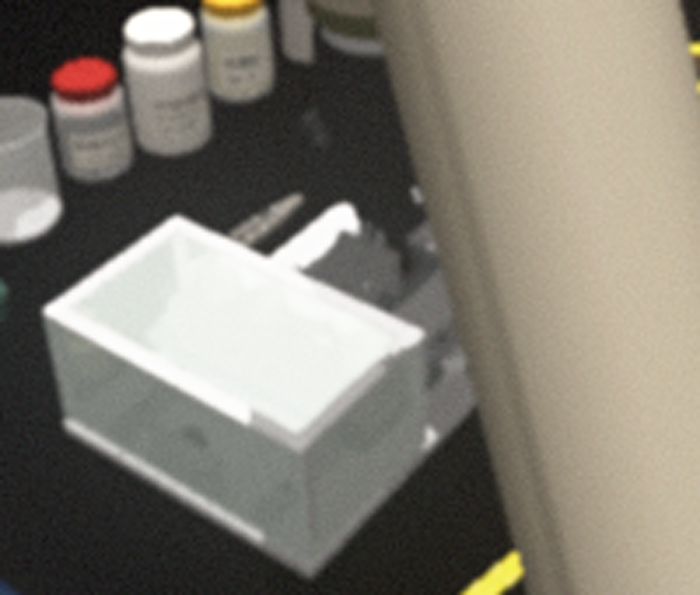

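{"api": "servo_tool", "payload": {
  "commands": [
    {"linear": [1, -0.1, 0], "angular": [0, 0, 0], "gripper": -1},
    {"linear": [3, -0.2, 0], "angular": [0, 0, 0], "gripper": -1},
    {"linear": [6, -0.2, 0], "angular": [0, 0, 0], "gripper": -1},
    {"linear": [10, -0.2, 0], "angular": [0, 0, 0], "gripper": -1},
    {"linear": [14, -0.2, 0], "angular": [0, 0, 0], "gripper": -1},
    {"linear": [18, -0.2, 0], "angular": [0, 0, 0], "gripper": -1},
    {"linear": [22, -0.2, 0], "angular": [0, 0, 0], "gripper": -1},
    {"linear": [26, -0.2, 0], "angular": [0, 0, 0], "gripper": -1},
    {"linear": [30, -0.2, 0], "angular": [0, 0, 0], "gripper": -1},
    {"linear": [32, -0.2, 0], "angular": [0, 0, 0], "gripper": -1},
    {"linear": [34, -0.2, 0], "angular": [0, 0, 0], "gripper": -1},
    {"linear": [36, -0.2, 0], "angular": [0, 0, 0], "gripper": -1},
    {"linear": [37, -0.2, 0], "angular": [0, 0, 0], "gripper": -1},
    {"linear": [38, -0.2, 0], "angular": [0, 0, 0], "gripper": -1}
  ]
}}

```text
time_s: 8.0
position: [0.4909, 0.021, 0.0571]
tool_rot: [[-0.158, 0.987, -0.0], [0.987, 0.158, -0.0], [0.0, -0.0, -1.0]]
ft_force: [-2.6, -1.2, 4.4]
grip_width: -0.0002
```

```bash
python3 look.py 6
```

```text
8.1 [0.4909 0.0212 0.0571] [-3.4   0.23  4.28] [-0.01  0.52 -0.03]
```

View pics/w6.png

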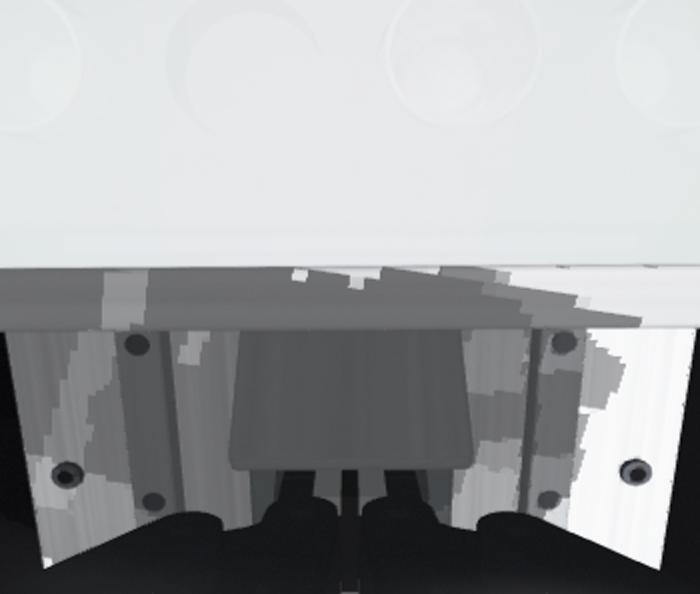

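{"api": "servo_tool", "payload": {
  "commands": [
    {"linear": [1, 0, 0], "angular": [0, 0, 0], "gripper": -1},
    {"linear": [2, 0, 0], "angular": [0, 0, 0], "gripper": -1},
    {"linear": [3, 0, 0], "angular": [0, 0, 0], "gripper": -1},
    {"linear": [4, 0, 0], "angular": [0, 0, 0], "gripper": -1},
    {"linear": [5, 0, 0], "angular": [0, 0, 0], "gripper": -1}
  ]
}}

```text
time_s: 8.6
position: [0.4901, 0.026, 0.0571]
tool_rot: [[-0.158, 0.987, -0.0], [0.987, 0.158, 0.0], [0.0, -0.0, -1.0]]
ft_force: [-3.2, -1.1, 4.3]
grip_width: 0.0
```

```bash
python3 look.py 7
```

```text
8.7 [0.4901 0.0262 0.0571] [-2.97 -0.33  3.92] [-0.09  0.49  0.03]
```

View pics/w7.png

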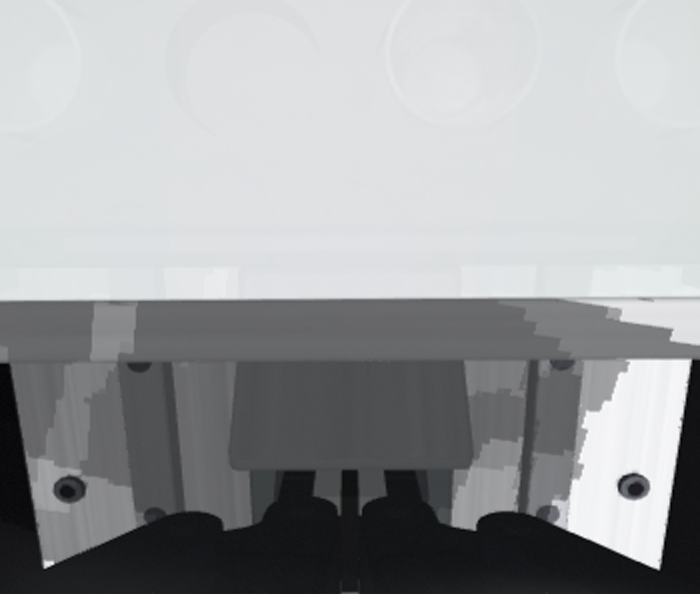

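Still moving freely, with no end-stop force. Continuing slowly.

{"api": "servo_tool", "payload": {
  "commands": [
    {"linear": [0.7, 0, 0], "angular": [0, 0, 0], "gripper": -1},
    {"linear": [1.4, 0, 0], "angular": [0, 0, 0], "gripper": -1},
    {"linear": [2, 0, 0], "angular": [0, 0, 0], "gripper": -1},
    {"linear": [2.5, 0, 0], "angular": [0, 0, 0], "gripper": -1}
  ]
}}

```text
time_s: 9.1
position: [0.4904, 0.0282, 0.0573]
tool_rot: [[-0.158, 0.987, 0.002], [0.987, 0.158, -0.0], [-0.001, 0.001, -1.0]]
ft_force: [-0.8, -3.2, 4.8]
grip_width: 0.0002
```

{"api": "servo_tool", "payload": {
  "commands": [
    {"linear": [0.5, 0, 0], "angular": [0, 0, 0], "gripper": -1},
    {"linear": [1, 0, 0], "angular": [0, 0, 0], "gripper": -1},
    {"linear": [1.5, 0, 0], "angular": [0, 0, 0], "gripper": -1}
  ]
}}

```text
time_s: 9.4
position: [0.4904, 0.0288, 0.0574]
tool_rot: [[-0.158, 0.987, 0.002], [0.987, 0.158, -0.002], [-0.003, 0.002, -1.0]]
ft_force: [-0.8, -12.3, 3.7]
grip_width: -0.0003
```

```bash
python3 look.py 8
```

```text
9.5 [0.4904 0.0287 0.0574] [ 0.26 -9.7   4.39] [-1.55 -0.03  0.04]
```

View pics/w8.png

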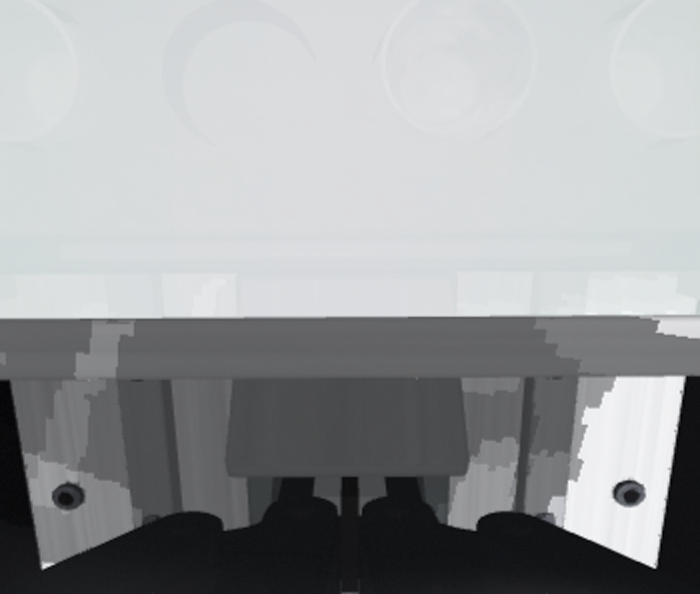

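{"api": "servo_tool", "payload": {
  "commands": [
    {"linear": [-0.5, 0, 0], "angular": [0, 0, 0], "gripper": -1},
    {"linear": [-0.8, 0, 0], "angular": [0, 0, 0], "gripper": -1},
    {"linear": [-0.8, 0, 0], "angular": [0, 0, 0], "gripper": -1}
  ]
}}

```text
time_s: 9.8
position: [0.4903, 0.0287, 0.0573]
tool_rot: [[-0.158, 0.987, 0.002], [0.987, 0.158, -0.001], [-0.001, 0.002, -1.0]]
ft_force: [0.3, -6.0, 4.8]
grip_width: 0.0
```

{"api": "servo_tool", "payload": {
  "commands": [
    {"linear": [-0.1, 0, -1.5], "angular": [0, 0, 0], "gripper": -1},
    {"linear": [-0.2, 0, -3], "angular": [0, 0, 0], "gripper": -1},
    {"linear": [-0.2, 0, -4.5], "angular": [0, 0, 0], "gripper": -1},
    {"linear": [-0.2, 0, -6], "angular": [0, 0, 0], "gripper": -1},
    {"linear": [-0.2, 0, -8], "angular": [0, 0, 0], "gripper": -1},
    {"linear": [-0.2, 0, -10], "angular": [0, 0, 0], "gripper": -1},
    {"linear": [-0.2, 0, -12], "angular": [0, 0, 0], "gripper": -1},
    {"linear": [-0.2, 0, -12], "angular": [0, 0, 0], "gripper": -1}
  ]
}}

```text
time_s: 10.6
position: [0.4896, 0.0286, 0.0688]
tool_rot: [[-0.158, 0.987, -0.001], [0.987, 0.158, -0.001], [-0.0, -0.001, -1.0]]
ft_force: [0.8, -5.6, -0.2]
grip_width: -0.0
```

{"api": "servo_tool", "payload": {
  "commands": [
    {"linear": [-1, 0, 0], "angular": [0, 0, 0], "gripper": -1},
    {"linear": [-3, 0, 0], "angular": [0, 0, 0], "gripper": -1},
    {"linear": [-5, 0, -2], "angular": [0, 0, 0], "gripper": -1},
    {"linear": [-6, 0, -15], "angular": [0, 0, 0], "gripper": -1},
    {"linear": [-6, 0, -40], "angular": [0, 0, 0], "gripper": -1},
    {"linear": [-6, 0, -70], "angular": [0, 0, 0], "gripper": -1},
    {"linear": [-6, 0, -72], "angular": [0, 0, 0], "gripper": -1},
    {"linear": [-6, 0, -72], "angular": [0, 0, 0], "gripper": -1},
    {"linear": [-6, 0, -72], "angular": [0, 0, 0], "gripper": -1}
  ]
}}

```text
time_s: 11.5
position: [0.4901, 0.0231, 0.1403]
tool_rot: [[-0.158, 0.987, -0.002], [0.987, 0.158, 0.0], [0.001, -0.002, -1.0]]
ft_force: [-0.3, 0.5, -0.4]
grip_width: -0.0
```

```bash
python3 look.py 9
python3 - <<'E'
from rig import env
import cv2
from h import *
s=env.observe(); w=env.get_image("wrist"); np.save("w9.npy",dict(w=w,s=s),allow_pickle=True)
cv2.imwrite("pics/w9z.png",cv2.resize(w["frame"][120:270,230:420],None,fx=4,fy=4,interpolation=cv2.INTER_CUBIC))
E
```

```text
11.6 [0.4902 0.0231 0.1402] [-0.16 -0.36 -0.52] [-0.02 -0.08 -0.03]
```

View pics/w9.png

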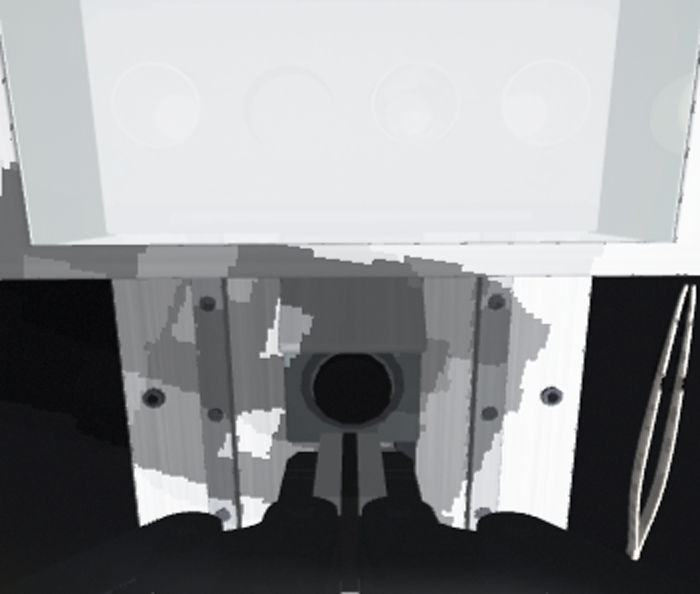

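View pics/w9z.png

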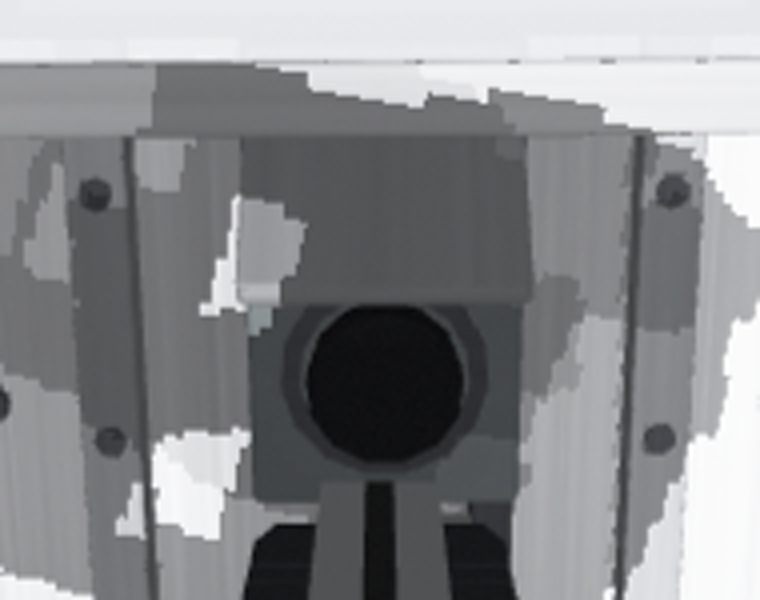

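View pics/s9.png

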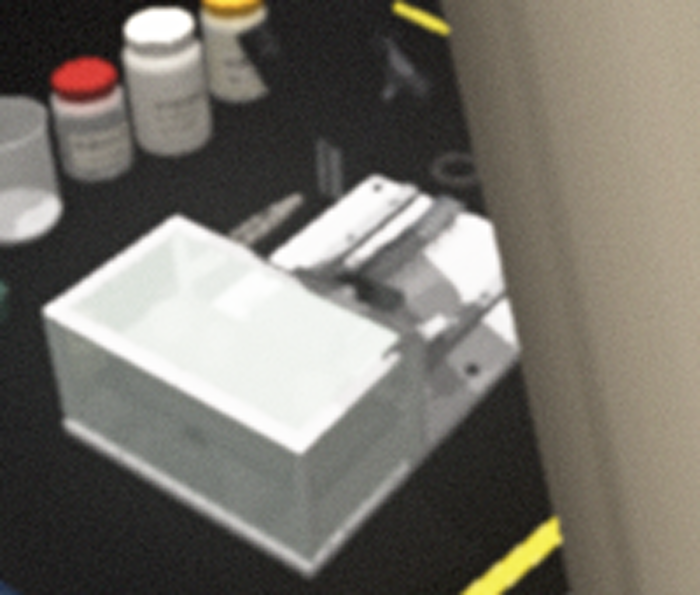

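Run:
```python
from h import *
ux=np.array([-.158,.9874])
r={}
for n,(bu,bv),(pv) in [("w1",(386,397),318),("w9",(385.5,383),301)]:
    d=np.load(n+".npy",allow_pickle=True).item(); w,s=d["w"],d["s"]
    T=np.eye(4);T[:3,:3]=s["tool_rot"];T[:3,3]=s["position"]; T=T@w["T_tool_cam"]
    r[n]=[ray(w,230+bu/4,120+bv/4,.054,T),ray(w,326.5,120+pv/4,.076,T)]
    print(n,[x.round(4) for x in r[n]])
print([((b-a)[:2]@ux).round(4) for a,b in zip(r["w1"],r["w9"])])
o=np.array([.4917,.0229]); print([(x[:2]-o)@ux for x in r["w9"]])
```

```text
w1 [array([ 0.5115, -0.0903,  0.054 ]), array([ 0.5081, -0.0702,  0.076 ])]
w9 [array([0.4934, 0.0202, 0.054 ]), array([0.4902, 0.0404, 0.076 ])]
[np.float64(0.112), np.float64(0.112)]
[np.float64(-0.0029394195775835456), np.float64(0.01749151169317346)]
```

{"api": "servo_tool", "payload": {
  "commands": [
    {"linear": [-10, 0, -45], "angular": [0, 0, 0], "gripper": -1},
    {"linear": [-50, -20, -80], "angular": [0, 0, 0], "gripper": -1},
    {"linear": [-95, -40, -100], "angular": [0, 0, 0], "gripper": -1},
    {"linear": [-140, -60, -100], "angular": [0, 0, 0], "gripper": -1},
    {"linear": [-185, -80, -100], "angular": [0, 0, 0], "gripper": -1},
    {"linear": [-230, -100, -100], "angular": [0, 0, 0], "gripper": -1},
    {"linear": [-275, -120, -100], "angular": [0, 0, 0], "gripper": -1},
    {"linear": [-320, -140, -100], "angular": [0, 0, 0], "gripper": -1},
    {"linear": [-350, -150, -100], "angular": [0, 0, 0], "gripper": -1},
    {"linear": [-350, -150, -100], "angular": [0, 0, 0], "gripper": -1},
    {"linear": [-350, -150, -100], "angular": [0, 0, 0], "gripper": -1}
  ]
}}

```text
time_s: 12.75
position: [0.3974, -0.3465, 0.2402]
tool_rot: [[-0.156, 0.988, -0.001], [0.988, 0.156, 0.002], [0.002, -0.001, -1.0]]
ft_force: [0.4, -0.7, 0.4]
grip_width: 0.0001
```

```bash
python3 look.py 10
python3 - <<'E'
from rig import env
import cv2
from h import *
p=env.get_image("top"); np.save("top2.npy",p,allow_pickle=True)
cv2.imwrite("pics/topz2.png",cv2.resize(p["frame"][140:280,190:410],None,fx=3.6,fy=3.6,interpolation=cv2.INTER_CUBIC))
cv2.imwrite("pics/top2.png",p["frame"])
E
```

```text
12.85 [ 0.3979 -0.3453  0.2408] [-0.63  0.29  0.22] [0.07 0.01 0.06]
```

View pics/topz2.png

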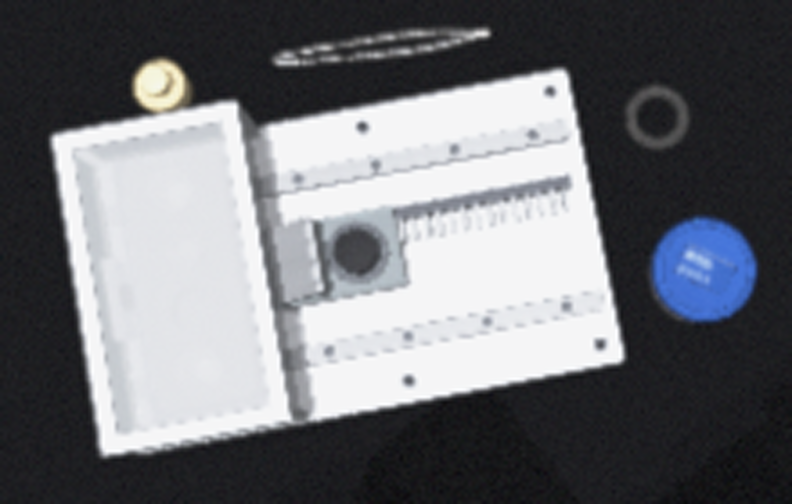

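View pics/s10.png

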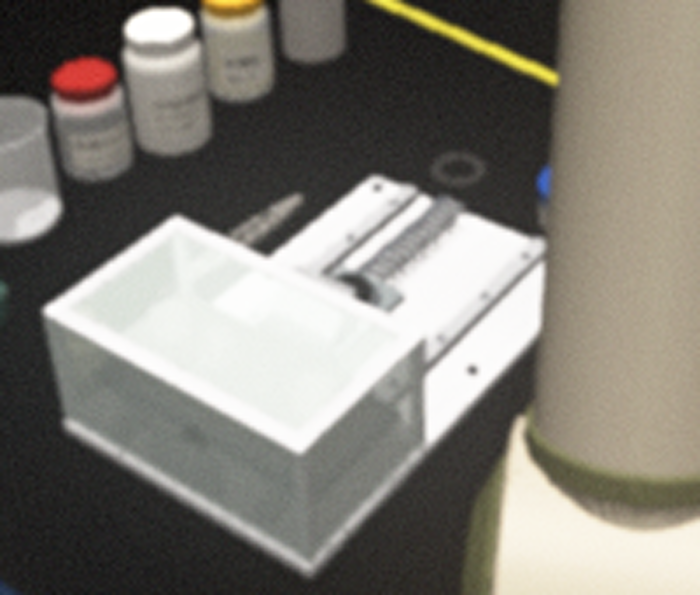

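Run:
```python
from rig import env
from h import *
p=np.load("top2.npy",allow_pickle=True).item()
Z=lambda a,b:(190+(a+.5)/3.6-.5,140+(b+.5)/3.6-.5)
a=ray(p,*Z(536,217),.054);b=ray(p,*Z(357,249),.054); print(b.round(4),np.linalg.norm((b-a)[:2]))
print(env.observe()["time_s"]); print(env.close_job())
```

```text
[0.4916 0.0178 0.054 ] 0.11001652833487972
12.9
the job is handed in; nothing more can be done
None
```

I pressed the lock button with the shut fingertips and, keeping it down, pushed the carriage slowly along the rails until it stopped. I then let the button spring up, lifted clear and handed the job in at about 12.9 s. Nothing was grasped or lifted.

- **Button down:** it was pressed about 7.5 mm, with roughly 4–5 N vertical force throughout, which is past the 5.5 mm where the lug clears.
- **End stop:** the force along the rails rose from about 0 to 10–12 N and the arm stopped advancing. I eased this to about 6 N before lifting.
- **Button up:** the vertical force fell to about 0. The cap's size in the wrist picture matched its starting height. That and the carriage position are my only evidence that it is locked; I did not pull on it.
- **Travel:** the two cameras disagree slightly, 112 mm from the wrist and 110 mm from the top. My estimate beforehand was about 113 mm to home, so they agree with it to within about 3 mm. The end-stop contact force is the firmer evidence.
- **Surroundings:** in the last top picture the tweezers, weight, tin and ring look unmoved. The crucibles still showed upright in their holes through the hood in the wrist picture after release.

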